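Open the push-and-turn concentrate bottle in its filling stand

ROBOT

A 7-joint arm with a two-finger parallel gripper is mounted at the origin on a cart in front of the work surface, level with it; the furniture and walls round the work are solid. World frame = base frame: x ahead of the robot, y to its left, z up, the work surface at z = 0. Lengths are in mm, angles in degrees, forces in N, time in s.
With the tool pointing down it reaches from about 400 to 875 mm from the base axis. Payload 19.3 kg.
Tool frame: the origin (TCP) lies on the centre line of the jaws, within the pads' length; the fingertips stand 25 mm ahead of it and the grasp point (between the pads) lies 6 mm ahead of it (ctrl.nose_length is the z of the fingertips in the tool frame, in mm); z points along the fingers, y is the line along which they close (so a half turn about z gives the same grasp; the last joint's range is limited). The gripper opens to 85 mm and grips with 20 to 120 N. Pads are 22 mm wide; open, the fingers measure 114 mm over their backs; the gripper's body (76 mm by 85 mm) begins 54 mm behind the grasp point. The pads swing forward as they close: fully open they stand 13 mm farther back than shut.
Start: joints at [67.368, 29.874, -2.08, 91.645, 1.215, 58.505, -6.463], TCP at [199.422, -592.323, 256.291] pointing down, gripper open.
Joint ranges: [-166.77, 166.77], [-17.47, 122.26], [-85.68, 81.53], [9.62, 139.38], [-72.42, 252.41], [9.2, 110.78], [-144.41, 144.41]. Speed limits (degrees/s): [108.29, 108.29, 136.94, 136.94, 172.46, 172.46, 172.46].

INTERFACE

Orientations are given as [roll, pitch, yaw] about the fixed x, y, z axes, in that order (R = Rz(yaw) Ry(pitch) Rx(roll)).
In Python, from cell import sense, optics, ticket, nets, ctrl gives the robot as it stands. The module is installed in compiled form; this text tells all that it offers.
- The arm moves only by the tool send_rows, never from a script. Its argument "motion" is text: rows parted by semicolons, each of 7 numbers parted by spaces: the shift along the tool's x, y, z in cm, then the turn, a rotation vector about the tool's x, y, z in degrees, then the opening, from 0 (shut) to 1 (fully open). A call has 1 to 8 rows; each row is the pose to reach, as a shift and turn from the pose commanded when the call began, along the tool's axes at that moment; what a row does not reach only later rows make up. A row lasts 1/10 s, in which the tool goes at most 50 mm and 8.59 degrees, less where a joint would pass 70% of its speed; a pose out of reach is approached as far as the arm can. A call with a gripper value outside its range is refused whole. The fingers move at their own pace and stop on an object; "grip_force" is the grip in N (left out, the last holds). Time passes only in rows, so rows that repeat a pose let the fingers close. It gives the time, the measured TCP pose, the force, the opening and the grip force at its end, in the units of the state.
- sense(): the state, without advancing time (a new reading comes with each control period).
- optics.read_camera(name): name is "scene" or "top"; returns a dict with "img" (420x560x3 uint8, red, green, blue), "fx", "fy", "cx", "cy" (pixels), "rvec" (rotation vector, rad) and "tvec" (3), from world to camera coordinates, as OpenCV has them. Camera axes: x right, y down, z forward; pixel columns grow to the right and rows downward; lengths in mm; the calibration is good to about 2 mm. A picture is of the moment at which its call begins. There is no depth.
- ticket.sign_off(): hands the job in; it is judged then, once.
Trained networks look in a picture, given as the dict that the camera call returned (one of the last four; its "shot" number tells which), for a name from the list of things; names that differ only in an ending like _2 or _b are one class to them, and where a whole thing is asked for, a point or a joint stands for the part that bears it (a point fixed in the world has none). Each returns a list of dicts, best first, with "score" (0 to 1); they miss things now and then, are a little off and sometimes report something else, mostly with a low value. They report only what shows in the picture. A call takes as long as a camera call. They do not tell look-alikes from the thing itself.
- nets.masks_of(name, picture): "pixels" (420x560 bool, what is visible of it) and "bbox" ([left, top, width, height] in pixels, round what is visible of it).
The state is a dict: "t": time; "qpos": joint angles; "dq": joint speeds; "joint_torque": joint torques, N m; "eef_pos": TCP position; "tool_rot": TCP orientation; "ft_force": force on the tool from outside, world axes, zero at the start; "moment": the same for the moment, N m; "grip_width": finger opening in mm; "gripper_force": force on a finger pad.
Only numpy, scipy, OpenCV 4.12 (cv2) and the standard library are available. Lean on these libraries where they do the work, as an engineer would, in place of code of your own. Each camera call takes 0.05 s, during which the arm holds its last target. There are 200 camera calls.

TASK

The blue-capped concentrate bottle has to be opened so that the spray bottle can be refilled. Stand it upright, right down in the square cup of the filling stand, still closed, so that it cannot turn; then press its push-and-turn safety cap down, twist it anticlockwise until it comes free and lift it off. Finish while still holding the cap in the gripper, level and still, straight above the open bottle with about 6 cm of air between the neck and the cap; leave the red-capped bottle, the spray bottle and the small tub where they stand.

Things in the scene. Friction and masses are not known exactly. Their poses are not given: they have to be found in the camera images.
- blue_bottle: Loose white bottle, 0.3-0.55 kg, blue label stripes, blue cap. Body 62 x 62 mm square, sides upright to 106 mm, then a shoulder narrowing to the round neck at 128 mm; closed height 168 mm. Origin: centre of the underside, z up, x and y square to the flat sides. Stands closed on the table at first; may be carried by its locked cap.
- blue_cap: Loose blue ribbed push-and-turn cap, 50 mm across, 33.5 mm high, 40 g. Origin: centre of its lower rim, z up. Locked on the bottle at first: origin 134.5 mm above the bottle's underside, axes parallel to the bottle's. Unpressed, it cannot turn or come off (the bottle comes along). Clockwise is blocked. Once turned free, it lifts straight off.
- cap_liner (a joint): Sprung liner in the cap, m; 0 locked, grows as the cap is pressed. It pushes the cap up: 5 N at 0, 1.5 N/mm more. Press at least 3.5 mm (about 10 N); solid stop at 5.5 mm (about 13 N; a little give). Keep pressing and turn anticlockwise seen from above: free of the neck's lugs past 0.65 rad, best about 1.05 rad (60 degrees), blocked near 1.5 rad.
- cap_top (a point): Centre of the cap's flat top, 33.5 mm above the cap's origin. Grip round the upper half of the cap (the top 13 mm are solid); fingertips must stay above the bottle's shoulder, which begins 40 mm under this point (36 mm when pressed).
- bottle_mouth (a point): Centre of the mouth of the blue bottle's neck (30 mm across), 147 mm above the bottle's underside; inside the cap while closed.
- filling_stand: Steel drip tray 150 (x) x 130 (y) x 13 mm screwed to the table (place and yaw vary) with a dark square cup in its middle. Cup: 66 x 66 mm inside, walls square to the tray's x and y, floor 8 mm and rim about 39 mm above the table; the top 8 mm flare out to about 74 mm. Takes the bottle in any of four quarter turns. Origin: centre of the tray's underside, z up.
- cup_floor (a point): Centre of the cup's inner floor, where the centre of the bottle's underside belongs; 8 mm above the table.
- red_bottle: Loose bystander: the same bottle with red label stripes and a red cap, 62 x 62 x 168 mm; stands in either of the two bottle places. Origin: centre of the underside.
- spray_bottle: Loose bystander: blue trigger spray bottle, 48 x 89 x 190 mm. Origin: under its middle.
- deli_tub1: Loose bystander: small beige tub with a white lid, 68 mm across, 56 mm high. Origin: under its middle.
Mind the look-alikes: they are no part of the job. Leave any turquoise or yellow look-alike of the blue_bottle alone.

How it is judged (in metres and radians):
On the way, in this order (a step that is already met when the one before it is completed fails the run):
1. the blue bottle stands down in the cup of the stand, still closed (horizontal distance between blue_bottle and cup_floor below 0.006 m and z of blue_bottle in the frame of cup_floor below 0.004 m and angle between blue_bottle's own z axis and vertical below 0.08 rad and z of blue_cap in the frame of blue_bottle below 0.138 m and angle between the x axis of blue_cap and the x axis of blue_bottle, either way round below 0.25 rad), for 0.1 s.
2. the cap is pressed down and turned past its teeth, the bottle in the cup (z of blue_cap in the frame of blue_bottle below 0.132 m and angle between the x axis of blue_cap and the x axis of blue_bottle, either way round above 0.3 rad and z of blue_bottle in the frame of cup_floor below 0.006 m), for 0.02 s.
At the end, for the whole second after the job is handed in: The gripper still holds the blue cap, level within 15 degrees and still, its lower rim 30 to 110 mm above the mouth of the bottle and within 25 mm of straight above it, touching the bottle nowhere; the blue bottle stands upright on the floor of the cup (within 4 mm of fully down) (z of blue_cap in the frame of blue_bottle between 0.177 and 0.257 m and horizontal distance between blue_cap and bottle_mouth below 0.025 m and angle between blue_cap's own z axis and vertical below 0.26 rad and linear speed of blue_cap below 0.03 m/s and contact force between the fingers and blue_cap above 2 N and contact force between blue_cap and blue_bottle below 0.1 N and horizontal distance between blue_bottle and cup_floor below 0.006 m and z of blue_bottle in the frame of cup_floor below 0.004 m and angle between blue_bottle's own z axis and vertical below 0.08 rad); the arm keeps its last pose, push and grip.
It fails at once if the red-capped bottle is disturbed (distance of red_bottle from where it was at the start of the episode above 0.025 m or angle between red_bottle's own z axis and vertical above 0.3 rad).
It fails at once if the spray bottle is disturbed (distance of spray_bottle from where it was at the start of the episode above 0.025 m or angle between spray_bottle's own z axis and vertical above 0.3 rad).
It fails at once if the small tub is disturbed (distance of deli_tub1 from where it was at the start of the episode above 0.025 m or angle between deli_tub1's own z axis and vertical above 0.3 rad).
It also fails if it takes over 42 s, if anything falls off the work surface, if the arm or the gripper's body presses on something with over 40 N, if the wrist force passes 120 N, or if a joint passes its speed limit or range.

## Working session

There is one attempt and no reset: what is moved stays moved. The work goes in short steps, Python scripts to look and compute and a tool call to move; the robot and the scene stay as the last step left them, time stands still between calls to the robot, and variables do not carry over. Pictures are saved under pics/ and viewed, at most 10 in all, crops included, and the job is handed in when it is done.

Besides the shell and the picture viewer there is one more tool, called after "Request:" as name(argument=value, ...) on one line, values as JSON. send_rows: Moves the arm, as the interface text tells. Its arguments: {"type":"object","properties":{"motion":{"type":"string"},"grip_force":{"type":"number"}},"required":["motion"]}

```bash
mkdir -p pics; python3 - <<'E'
from cell import sense, optics, nets
import cv2,numpy as np
s=sense();print({k:np.round(v,2).tolist() for k,v in s.items()})
ims=[]
for c in ("scene","top"):
    p=optics.read_camera(c);ims.append(p["img"]);print(c,p["fx"],p["cx"],p["cy"],np.round(p["rvec"],3),np.round(p["tvec"],1))
    for n in ("blue_bottle","blue_cap","filling_stand","red_bottle","spray_bottle","deli_tub1"):
        print(n,[(round(d["score"],2),d["bbox"]) for d in nets.masks_of(n,p)[:4]])
    cv2.imwrite(f"pics/{c}0.png",cv2.cvtColor(p["img"],cv2.COLOR_RGB2BGR))
E
```

```text
{'t': 0.0, 'qpos': [67.37, 29.91, -2.08, 91.67, 1.22, 58.5, -6.46], 'dq': [-0.01, -0.05, -0.02, 0.0, -0.01, 0.06, -0.02], 'joint_torque': [0.0, -92.71, 1.98, -36.99, 0.02, 0.01, 0.0], 'eef_pos': [199.33, -592.05, 255.75], 'tool_rot': [-179.94, 0.0, 18.61], 'ft_force': [-0.54, -0.06, 0.04], 'moment': [0.02, -0.02, 0.0], 'gripper_force': 0.0, 'grip_width': 85.59}
scene 425.1769517886613 276.9730865367194 215.3388968302003 [ 1.32  -2.286  0.892] [254.3 476.8 676.4]
blue_bottle [(0.94, [161.3, 326.7, 43.7, 55.1]), (0.73, [219.2, 296.0, 38.2, 45.4]), (0.73, [121.1, 244.6, 46.8, 58.0]), (0.19, [224.7, 273.8, 22.5, 33.0])]
blue_cap [(0.82, [226.3, 274.0, 23.4, 31.6])]
filling_stand [(0.97, [285.6, 229.1, 80.9, 64.6])]
red_bottle [(0.95, [174.2, 212.0, 38.7, 70.0])]
spray_bottle [(0.58, [266.6, 137.7, 30.9, 71.4])]
deli_tub1 [(0.71, [381.2, 225.4, 29.7, 32.4])]
top 435.74709492383425 280.12743028466303 210.09203374375485 [ 2.159 -2.168  0.135] [-29.7 590.6 991.1]
blue_bottle [(0.86, [197.5, 257.8, 34.3, 37.1]), (0.74, [135.1, 267.5, 43.4, 35.4]), (0.67, [132.2, 173.1, 47.7, 39.0])]
blue_cap [(0.9, [189.4, 264.4, 26.5, 22.3]), (0.67, [285.0, 209.7, 75.0, 77.0])]
filling_stand [(0.93, [286.2, 210.7, 72.1, 78.1])]
red_bottle [(0.98, [190.3, 171.2, 40.5, 41.6])]
spray_bottle [(0.82, [316.0, 119.3, 25.6, 54.2])]
deli_tub1 [(0.52, [315.2, 120.7, 24.7, 51.4])]
```

```bash
python3 - <<'E'
import cv2,numpy as np
a=cv2.imread("pics/scene0.png")[130:400,90:430];b=cv2.imread("pics/top0.png")[90:320,110:410]
cv2.imwrite("pics/a.png",cv2.resize(a,(740,588),interpolation=3));cv2.imwrite("pics/b.png",cv2.resize(b,(780,598),interpolation=3))
E
```

```text
(no output)
```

View pics/a.png

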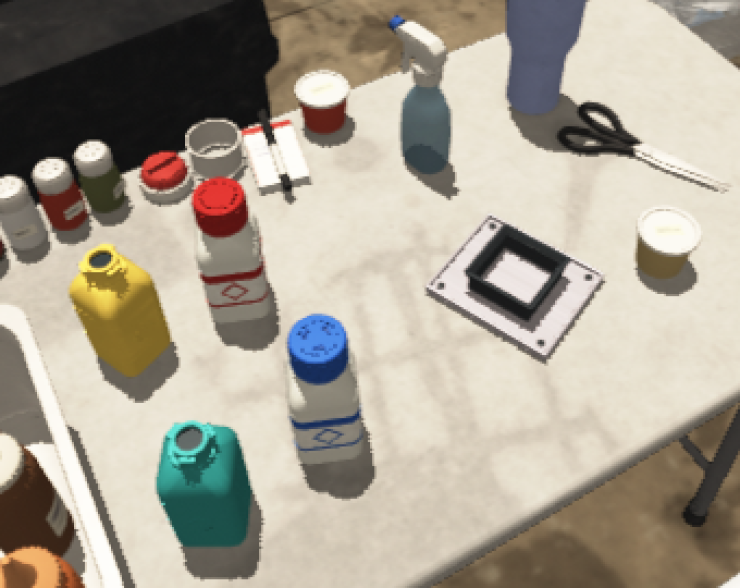

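View pics/b.png

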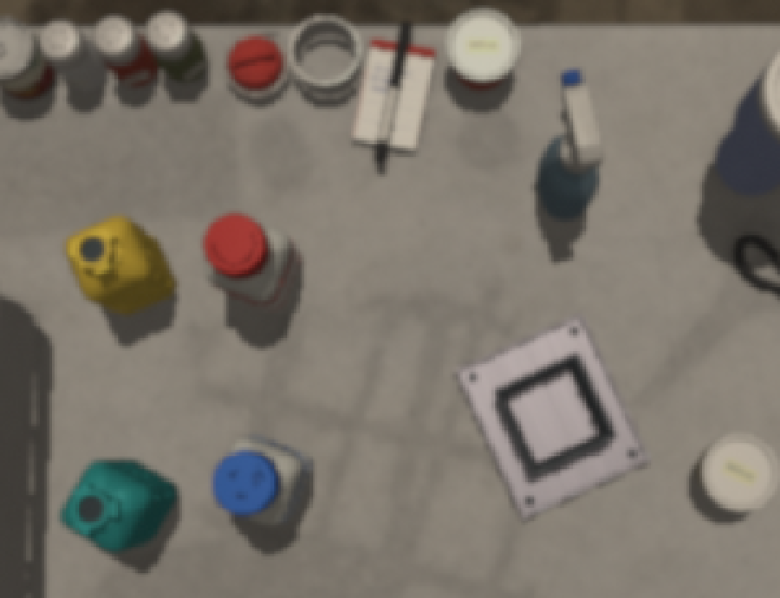

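The blue bottle with a cap is at scene (236,288) / top (205,275). The teal open bottle (top ~150,283) and the yellow one (top ~155,190) are look-alikes, and the red-capped one is at top (203,185). Only the blue-capped one with blue stripes fits, as the enlarged crop shows. The stand is at top (322,250). Next I fit the poses.

```bash
cat > h.py <<'E'
import cv2,numpy as np
from scipy.optimize import minimize
from cell import sense, optics, nets
def proj(p,X):
    K=np.array([[p["fx"],0,p["cx"]],[0,p["fy"],p["cy"]],[0,0,1.]])
    return cv2.projectPoints(np.float64(X),np.float64(p["rvec"]),np.float64(p["tvec"]),K,None)[0][:,0]
def ray(p,u,z):
    R=cv2.Rodrigues(np.float64(p["rvec"]))[0];c=-R.T@np.float64(p["tvec"]).ravel()
    d=R.T@np.array([(u[0]-p["cx"])/p["fx"],(u[1]-p["cy"])/p["fy"],1]);return (c+d*(z-c[2])/d[2]).round(1)
def rot(a): a=np.radians(a);return np.array([[np.cos(a),-np.sin(a)],[np.sin(a),np.cos(a)]])
def sq(w,h,z,x,y,a):
    q=np.array([[-w,-h],[w,-h],[w,h],[-w,h]])/2@rot(a).T+[x,y];return np.c_[q,np.full(4,z)]
def sqr(w,z,x,y,a,r=8):   # rounded square
    t=np.linspace(0,2*np.pi,33)[:-1];c=np.c_[np.cos(t),np.sin(t)]
    q=np.concatenate([c*r+np.array(s)*(w/2-r) for s in((1,1),(1,-1),(-1,1),(-1,-1))])@rot(a).T+[x,y];return np.c_[q,np.full(len(q),z)]
def circ(r,z,x,y): t=np.linspace(0,2*np.pi,33)[:-1];return np.c_[x+r*np.cos(t),y+r*np.sin(t),np.full(32,z)]
S=8
def fill(polys,shape=(420,560)):
    m=np.zeros((shape[0]*2,shape[1]*2),np.uint8)
    for q in polys: cv2.fillConvexPoly(m,np.round((cv2.convexHull(np.float32(q))+.25)*2*16).astype(np.int32),1,shift=4)
    return m.reshape(shape[0],2,shape[1],2).mean((1,3))
def bottle(p,v,z=0):
    x,y,a=v
    return fill([proj(p,np.r_[sqr(62,z,x,y,a),sqr(62,z+106,x,y,a)]),proj(p,np.r_[sqr(62,z+106,x,y,a),circ(20,z+128,x,y)]),proj(p,np.r_[circ(25,z+134.5,x,y),circ(25,z+168,x,y)])])
def tray(p,v): return fill([proj(p,np.r_[sq(150,130,0,*v),sq(150,130,13,*v)]),proj(p,np.r_[sq(74,74,13,*v),sq(76,76,39,*v)])])
def fit(model,obs,starts):
    c=lambda v:sum(np.abs(model(p,v)-m).sum()/m.sum() for p,m in obs)
    rs=[minimize(c,s,method="Nelder-Mead",options=dict(initial_simplex=[s,s+[8,0,0],s+[0,8,0],s+[0,0,12]],xatol=.1,fatol=1e-5)) for s in np.float64(starts)]
    rs.sort(key=lambda r:r.fun);return [(r.x.round(1),round(r.fun,3)) for r in rs]
def mask(n,p,near):
    for d in nets.masks_of(n,p):
        l,t,w,h=d["bbox"]
        if abs(l+w/2-near[0])<w/2+12 and abs(t+h/2-near[1])<h/2+12: return d["pixels"]
    return np.zeros((420,560),bool)
E
cat > m.py <<'E'
from h import *
sc=optics.read_camera("scene");tp=optics.read_camera("top")
near={"scene":(237,305),"top":(210,272)}
ob=[];ot=[];pts={}
for n,p in(("scene",sc),("top",tp)):
    cm=nets.masks_of("blue_cap",p)[0]["pixels"];bm=mask("blue_bottle",p,near[n]);
    v,u=np.nonzero(cm);c=((u.min()+u.max()+0)/2,(v.min()+v.max())/2)
    print(n,"cap at z151",ray(p,c,151),cm.sum(),bm.sum())
    ob.append((p,(cm|bm)*1.));st=mask("filling_stand",p,(325,255))
    st=cv2.morphologyEx(st.astype(np.uint8),cv2.MORPH_CLOSE,np.ones((15,15)));ot.append((p,st*1.))
    v,u=np.nonzero(st);print("tray",ray(p,(u.mean(),v.mean()),13))
b0=ray(tp,(204,275),160)[:2];t0=ray(tp,(322,248),13)[:2]
for o in (ob,ob[:1],ob[1:]): print("bottle",fit(bottle,o,[[*b0,a] for a in(-30,-8,15,37)])[:3])
for o in (ot,ot[:1],ot[1:]): print("tray",fit(tray,o,[[*t0,a] for a in (-70,-40,-10,20,50,80)])[:2])
for n in("red_bottle","spray_bottle"):
    d=nets.masks_of(n,tp)[0]["pixels"];v,u=np.nonzero(d);print(n,ray(tp,(u.mean(),v.mean()),80))
E
python3 m.py
```

```text
scene cap at z151 [443.7 126.5 151. ] 744 1299
tray [ 492.5 -124.7   13. ]
top cap at z151 [442.3 124.2 151. ] 484 471
tray [ 496.8 -132.    13. ]
bottle [(array([444. , 124.9, -24.1]), np.float64(0.198)), (array([443.5, 125.5, -22.8]), np.float64(0.199)), (array([443.6, 125.1,  66.7]), np.float64(0.2))]
bottle [(array([444.7, 125.9,  68.9]), np.float64(0.061)), (array([445. , 125.8, -21.1]), np.float64(0.061)), (array([443.9, 126. , -21.3]), np.float64(0.061))]
bottle [(array([442.9, 122.4,  67.8]), np.float64(0.102)), (array([443. , 122.4, -22.9]), np.float64(0.104)), (array([443. , 122.2, -25.1]), np.float64(0.104))]
tray [(array([ 498.8, -131.5,   24.4]), np.float64(0.106)), (array([ 498.8, -131.2,   23.7]), np.float64(0.107))]
tray [(array([ 500.1, -128.8,   24.1]), np.float64(0.059)), (array([ 500.2, -130.5,   24.2]), np.float64(0.059))]
tray [(array([ 497.6, -132.8,   24.5]), np.float64(0.036)), (array([ 497.7, -132.7,   24.1]), np.float64(0.036))]
red_bottle [629.5 134.3  80. ]
spray_bottle [ 725.7 -146.4   80. ]
```

Both views agree to within the fit's needs: bottle (444,125), yaw about -22; stand (499,-131), yaw about 24.3. The grasp yaw will be about 100, then -44 to place, then +60 to open.

```bash
cat > go.py <<'E'
import sys
from h import *
from scipy.spatial.transform import Rotation as R
def go(x,y,z,yaw):
    s=sense();r=R.from_euler("xyz",s["tool_rot"],degrees=True);t=R.from_euler("xyz",[180,0,yaw],degrees=True)
    print("t",round(s["t"],2),"pos",np.round(s["eef_pos"],1),"rpy",np.round(s["tool_rot"],1),"q",np.round(s["qpos"],0),"F",np.round(s["ft_force"],1),"M",np.round(s["moment"],2),"w",round(s["grip_width"],1),round(s["gripper_force"],1))
    print("shift cm",np.round(r.inv().apply(np.array([x,y,z])-s["eef_pos"])/10,2),"turn",np.round((r.inv()*t).as_rotvec(degrees=True),1))
if __name__=="__main__": go(*map(float,sys.argv[1:]))
E
python3 go.py 500 -150 256 60
```

```text
t 1.2 pos [ 199.4 -592.3  256.3] rpy [-180.     0.    18.6] q [67. 30. -2. 92.  1. 59. -6.] F [ 0.8 -0.4 -0.8] M [0.03 0.03 0.05] w 85.4 0.0
shift cm [ 4.260e+01 -3.233e+01  3.000e-02] turn [ -0.   -0.  -41.4]
```

Request:
send_rows(motion="42.6 -32.3 0 0 0 -41 1;42.6 -32.3 0 0 0 -41 1;42.6 -32.3 0 0 0 -41 1;42.6 -32.3 0 0 0 -41 1;42.6 -32.3 0 0 0 -41 1;42.6 -32.3 0 0 0 -41 1;42.6 -32.3 0 0 0 -41 1;42.6 -32.3 0 0 0 -41 1", grip_force=60)

```text
t: 2.0
eef_pos: [425.2, -259.9, 256.6]
tool_rot: [180.0, 0.0, 59.6]
ft_force: [1.1, -0.7, 0.5]
grip_width: 85.5
gripper_force: 0.0
```

```bash
python3 go.py 444 125 230 100
```

```text
t 2.0 pos [ 425.2 -259.9  256.6] rpy [180.    0.   59.6] q [ 40.  19. -19. 110.   8.  52. -13.] F [ 1.1 -0.7  0.5] M [-0.03 -0.12  0.02] w 85.5 0.0
shift cm [ 34.15 -17.86   2.64] turn [  0.    0.  -40.4]
```

Request:
send_rows(motion="34.2 -17.9 2.6 0 0 -40 1;34.2 -17.9 2.6 0 0 -40 1;34.2 -17.9 2.6 0 0 -40 1;34.2 -17.9 2.6 0 0 -40 1;34.2 -17.9 2.6 0 0 -40 1;34.2 -17.9 2.6 0 0 -40 1;34.2 -17.9 2.6 0 0 -40 1;34.2 -17.9 2.6 0 0 -40 1")

```text
t: 2.8
eef_pos: [442.8, 127.0, 230.4]
tool_rot: [180.0, -0.0, 99.7]
ft_force: [1.0, -0.6, -0.7]
grip_width: 85.0
gripper_force: 0.0
```

```bash
python3 go.py 444 125 230 100
```

```text
t 2.8 pos [442.8 127.  230.4] rpy [180.   -0.   99.7] q [  6.  20. -36. 116.  16.  49. -29.] F [ 1.  -0.6 -0.7] M [-0.03 -0.02  0.01] w 85.0 0.0
shift cm [-0.21  0.09  0.04] turn [ 0.  -0.  -0.3]
```

Request:
send_rows(motion="-0.2 0.1 3 0 0 0 1;-0.2 0.1 5 0 0 0 1;-0.2 0.1 6.6 0 0 0 1;-0.2 0.1 6.6 0 0 0 1;-0.2 0.1 6.6 0 0 0 0;-0.2 0.1 6.6 0 0 0 0;-0.2 0.1 6.6 0 0 0 0;-0.2 0.1 6.6 0 0 0 0")

```text
t: 3.6
eef_pos: [445.0, 122.3, 165.1]
tool_rot: [179.9, -0.0, 99.6]
ft_force: [1.2, -0.9, 5.4]
grip_width: 48.4
gripper_force: 60.9
```

```bash
python3 go.py 444 125 230 100
```

```text
t 3.6 pos [445.  122.3 165.1] rpy [179.9  -0.   99.6] q [  3.  26. -33. 119.  22.  40. -34.] F [ 1.2 -0.9  5.4] M [-0.   -0.22  0.  ] w 48.4 60.9
shift cm [ 0.29 -0.04 -6.49] turn [ 0.1 -0.  -0.4]
```

Request:
send_rows(motion="0 0 -2 0 0 0 0;0 0 -4 0 0 0 0;0 0 -6.5 0 0 0 0;0 0 -7.5 0 0 0 0;0 0 -7.5 0 0 0 0", grip_force=80)

```text
t: 4.1
eef_pos: [444.7, 122.1, 240.1]
tool_rot: [179.9, 0.0, 99.6]
ft_force: [-0.6, -0.5, -4.2]
grip_width: 47.8
gripper_force: 86.1
```

```bash
python3 go.py 499 -131 240 55.6
```

```text
t 4.1 pos [444.7 122.1 240.1] rpy [179.9   0.   99.6] q [  7.  19. -37. 115.  15.  50. -28.] F [-0.6 -0.5 -4.2] M [-0.03 -0.01  0.03] w 47.8 86.1
shift cm [-2.586e+01  1.140e+00  2.000e-02] turn [ 0.1 -0.  44. ]
```

Request:
send_rows(motion="-2 0.1 0 0 0 4 0;-5.5 0.2 0 0 0 10 0;-9.5 0.4 0 0 0 17 0;-13.5 0.6 0 0 0 24 0;-17.5 0.8 0 0 0 31 0;-21 1 0 0 0 37 0;-24 1.1 0 0 0 41 0;-25.9 1.1 0 0 0 44 0")

```text
t: 4.9
eef_pos: [497.8, -134.1, 237.9]
tool_rot: [-179.9, 0.1, 55.3]
ft_force: [1.2, 0.6, -3.6]
grip_width: 48.0
gripper_force: 85.9
```

Request:
send_rows(motion="0 0 0 0 0 0 0;0 0 0 0 0 0 0;0 0 0 0 0 0 0")

```text
t: 5.2
eef_pos: [498.2, -130.4, 238.9]
tool_rot: [-180.0, -0.0, 55.7]
ft_force: [0.9, -0.2, -4.6]
grip_width: 47.6
gripper_force: 85.9
```

```bash
cat > m2.py <<'E'
from h import *
from go import go
sc=optics.read_camera("scene");tp=optics.read_camera("top")
s=sense();z=s["eef_pos"][2]-165.1;ob=[]
for n,p in(("scene",sc),("top",tp)):
    c=proj(p,[[*s["eef_pos"][:2],z+60]])[0];bm=mask("blue_bottle",p,c);cm=mask("blue_cap",p,proj(p,[[*s["eef_pos"][:2],z+150]])[0])
    ob.append((p,bm*1.));print(n,c.round(),bm.sum(),cm.sum())
    cv2.imwrite(f"pics/{n}1.png",cv2.cvtColor(p["img"],cv2.COLOR_RGB2BGR));
def body(p,v):
    x,y,a=v;return fill([proj(p,np.r_[sqr(62,z,x,y,a),sqr(62,z+106,x,y,a)])])
print(fit(body,ob[:1],[[*s["eef_pos"][:2],a] for a in(-10,24,50)]))
a=cv2.imread("pics/scene1.png")[150:330,230:430];b=cv2.imread("pics/top1.png")[170:330,230:400]
cv2.imwrite("pics/c.png",np.hstack([cv2.resize(a,(400,400),interpolation=3),cv2.resize(b,(400,400),interpolation=3)]))
go(499,-131,180,55.6)
E
python3 m2.py
```

```text
scene [332. 224.] 0 215
top [327. 248.] 0 0
[(array([ 498.3, -130.5,  -10. ]), np.float64(inf)), (array([ 498.3, -130.5,   24. ]), np.float64(inf)), (array([ 498.3, -130.5,   50. ]), np.float64(inf))]
t 5.5 pos [ 498.4 -131.   239.4] rpy [180.   -0.   55.6] q [ 24.  22. -21. 108.  10.  51. -36.] F [-0.3 -0.3 -4.6] M [-0.02 -0.02  0.  ] w 47.7 85.9
shift cm [0.03 0.05 5.94] turn [ 0. -0.  0.]h.py:27: RuntimeWarning: divide by zero encountered in scalar divide
  c=lambda v:sum(np.abs(model(p,v)-m).sum()/m.sum() for p,m in obs)
  np.max(np.abs(fsim[0] - fsim[1:])) <= fatol):
```

View pics/c.png

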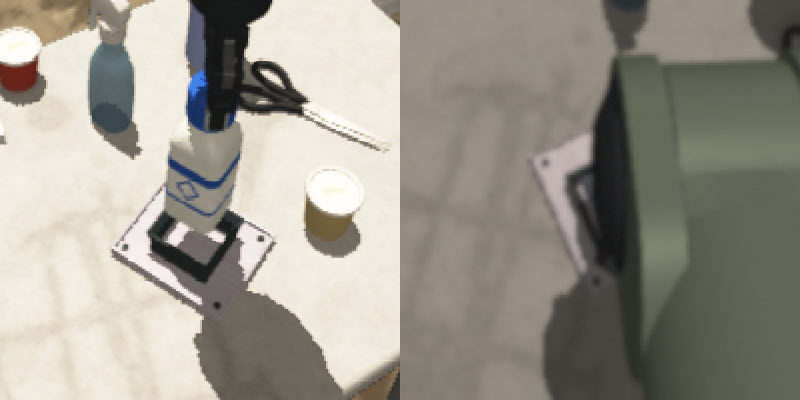

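```bash
cat > ov.py <<'E'
from h import *
p=optics.read_camera("scene");s=sense();print(s["t"],np.round(s["eef_pos"],1))
z=s["eef_pos"][2]-165.1;x,y=s["eef_pos"][:2]+np.array([1,1.5])+[1,1.8]
k=7;l,t=282,160;im=cv2.resize(p["img"][t:t+85,l:l+110],None,fx=k,fy=k,interpolation=cv2.INTER_CUBIC)[:,:,::-1].copy()
def dr(X,c,close=True): cv2.polylines(im,[np.round((proj(p,X)+.5-[l,t])*k).astype(int)],close,c,1)
for a,c in((24.4,(0,0,255)),):
    A,B=sq(62,62,z,x,y,a),sq(62,62,z+106,x,y,a);dr(A,c);dr(B,c)
    for i in range(4): dr([A[i],B[i]],c,False)
dr(sq(150,130,13,500.1,-129.3,24.3),(0,200,0));dr(sq(74,74,39,500.1,-129.3,24.3),(255,0,255))
cv2.imwrite("pics/ov.png",im);print(im.shape)
E
python3 ov.py
```

```text
5.55 [ 498.4 -131.2  239.3]
(595, 770, 3)
```

View pics/ov.png

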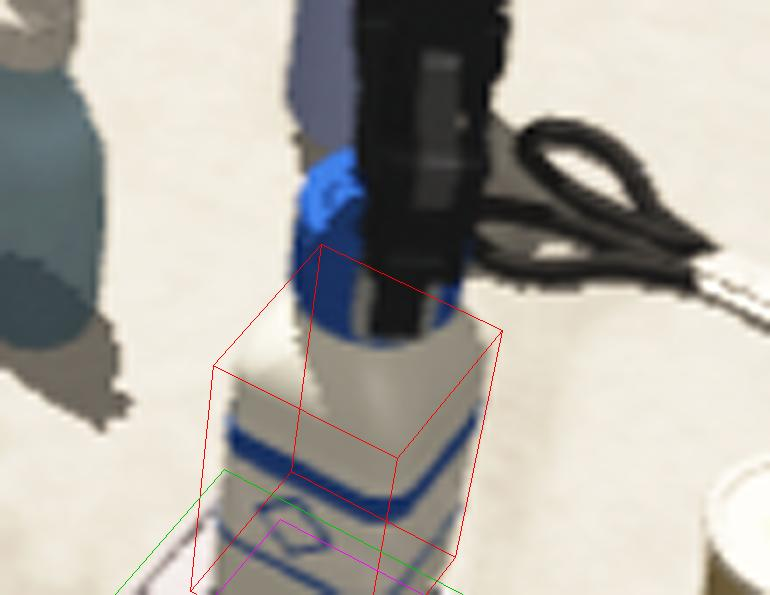

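Request:
send_rows(motion="-0.13 0.04 1.5 0 0 0 0;-0.13 0.04 3 0 0 0 0;-0.13 0.04 3.3 0 0 0 0;-0.13 0.04 3.3 0 0 0 0")

```text
t: 5.95
eef_pos: [497.9, -132.5, 206.2]
tool_rot: [-180.0, 0.0, 55.6]
ft_force: [0.9, -0.1, -3.7]
grip_width: 47.9
gripper_force: 85.7
```

```bash
sed -i 's/k=7;l,t=282,160/k=5;l,t=275,180/;s/t:t+85,l:l+110/t:t+118,l:l+130/;s/\[499/[499/' ov.py; python3 ov.py
```

```text
6.0 [ 498.2 -132.6  206.6]
(590, 650, 3)
```

View pics/ov.png

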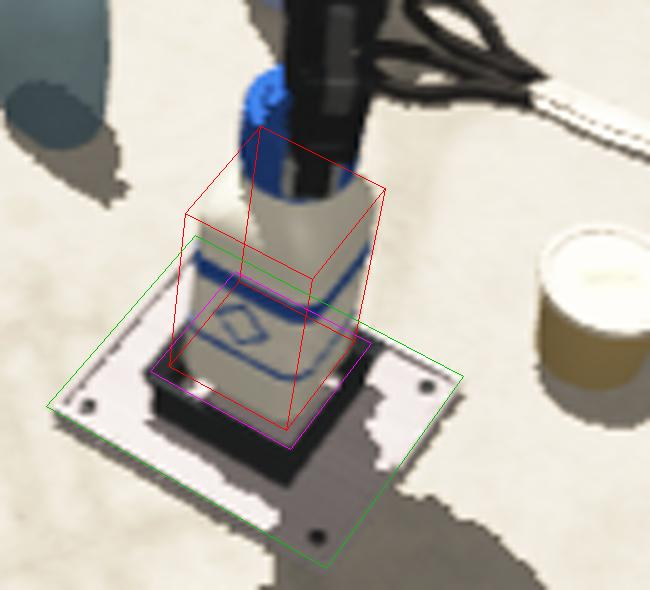

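The bottle hangs just over the cup and is well aligned in yaw. It sits about 5 px of crop to the right of the cup's centre, with gaps of roughly 25 px at the left and 13 px at the right.

```bash
python3 - <<'E'
from h import *
p=optics.read_camera("scene");q=proj(p,[[500,-131,40],[510,-131,40],[500,-121,40]])
J=((q[1:]-q[0]).T/10);print(J)
for d in([-1.2,0],[-1.2,.6],[-1.2,-.6]):
    w=np.linalg.solve(J,d);a=np.radians(55.6);print(d,w.round(1),"tool",(w@[np.cos(a),np.sin(a)]).round(1),(w@[np.sin(a),-np.cos(a)]).round(1))
E
```

```text
[[-0.24612658 -0.35808805]
 [-0.29708318  0.1717356 ]]
[-1.2, 0] [1.4 2.4] tool 2.8 -0.2
[-1.2, 0.6] [-0.1  3.4] tool 2.8 -2.0
[-1.2, -0.6] [2.8 1.4] tool 2.8 1.5
```

Request:
send_rows(motion="0.18 0 0 0 0 0 0;0.18 0 0.5 0 0 0 0;0.18 0 0.8 0 0 0 0;0.18 0 1.1 0 0 0 0;0.18 0 1.3 0 0 0 0;0.18 0 1.3 0 0 0 0")

```text
t: 6.65
eef_pos: [498.9, -131.2, 193.0]
tool_rot: [-180.0, 0.0, 55.6]
ft_force: [0.5, -0.7, -4.2]
grip_width: 47.8
gripper_force: 85.8
```

```bash
python3 go.py 499 -131 173 55.6
```

```text
t 6.65 pos [ 498.9 -131.2  193. ] rpy [-180.     0.    55.6] q [ 23.  26. -20. 111.  12.  45. -38.] F [ 0.5 -0.7 -4.2] M [-0.05  0.02  0.02] w 47.8 85.8
shift cm [ 0.02 -0.    2.  ] turn [-0.  0.  0.]
```

No contact, and already past the flare. Going on down.

Request:
send_rows(motion="0 0 0.4 0 0 0 0;0 0 0.8 0 0 0 0;0 0 1.2 0 0 0 0;0 0 1.6 0 0 0 0;0 0 1.9 0 0 0 0;0 0 2.0 0 0 0 0;0 0 2.0 0 0 0 0")

```text
t: 7.35
eef_pos: [499.2, -131.3, 173.5]
tool_rot: [180.0, -0.0, 55.6]
ft_force: [-1.2, -0.8, 4.6]
grip_width: 47.9
gripper_force: 86.5
```

Request:
send_rows(motion="0 0 0 0 0 0 0;0 0 0.15 0 0 0 0;0 0 0.3 0 0 0 0;0 0 0.4 0 0 0 0;0 0 0.5 0 0 0 0;0 0 0.5 0 0 0 0")

```text
t: 7.95
eef_pos: [499.3, -131.2, 168.9]
tool_rot: [180.0, -0.0, 55.6]
ft_force: [-3.4, -1.0, 12.0]
grip_width: 48.0
gripper_force: 87.2
```

The press is about 4.7 mm (12 N). Now turning.

Request:
send_rows(motion="0 0 0.05 0 0 -4 0;0 0 0.05 0 0 -10 0;0 0 0.05 0 0 -17 0;0 0 0.05 0 0 -24 0;0 0 0.05 0 0 -31 0;0 0 0.05 0 0 -38 0;0 0 0.05 0 0 -38 0")

```text
t: 8.65
eef_pos: [500.2, -131.2, 168.8]
tool_rot: [179.8, 0.0, 93.9]
ft_force: [1.0, 0.4, 12.3]
grip_width: 47.5
gripper_force: 87.6
```

```bash
python3 go.py 499 -131 173 115.6
```

```text
t 8.65 pos [ 500.2 -131.2  168.8] rpy [179.8   0.   93.9] q [ 30.  29. -29. 112.  20.  44.  -7.] F [ 1.   0.4 12.3] M [ 0.1  -0.18  0.06] w 47.5 87.6
shift cm [ 0.02 -0.12 -0.42] turn [  0.2   0.  -21.7]
```

Request:
send_rows(motion="0 0 0 0 0 -7 0;0 0 0 0 0 -14 0;0 0 0 0 0 -20 0;0 0 0 0 0 -23 0;0 0 0 0 0 -23 0")

```text
t: 9.15
eef_pos: [500.4, -131.2, 168.8]
tool_rot: [179.8, 0.1, 116.7]
ft_force: [2.6, -0.4, 12.4]
grip_width: 47.9
gripper_force: 87.6
```

Request:
send_rows(motion="0 0 -0.2 0 0 0 0;0 0 -0.5 0 0 0 0;0 0 -0.8 0 0 0 0;0 0 -1.2 0 0 0 0;0 0 -1.2 0 0 0 0")

```text
t: 9.65
eef_pos: [499.1, -131.2, 180.2]
tool_rot: [180.0, 0.0, 116.6]
ft_force: [1.4, -0.3, 1.5]
grip_width: 47.9
gripper_force: 86.6
```

Free (no bottle weight). Lifting.

Request:
send_rows(motion="0 0 -0.7 0 0 0 0;0 0 -1.7 0 0 0 0;0 0 -3 0 0 0 0;0 0 -4.5 0 0 0 0;0 0 -5.8 0 0 0 0;0 0 -6.5 0 0 0 0;0 0 -6.5 0 0 0 0;0 0 -6.5 0 0 0 0")

```text
t: 10.45
eef_pos: [498.9, -131.3, 244.6]
tool_rot: [-180.0, -0.0, 116.6]
ft_force: [0.5, -0.3, -0.3]
grip_width: 48.3
gripper_force: 86.5
```

```bash
sed -i 's/k=5;l,t=275,180/k=5;l,t=275,160/' ov.py; python3 ov.py; python3 go.py 499 -131 245 116.6
```

```text
10.5 [ 498.8 -131.2  244.4]
(590, 650, 3)
t 10.5 pos [ 498.8 -131.2  244.4] rpy [-180.    -0.   116.6] q [ 37.  25. -38. 107.  18.  54.  17.] F [-0.   0.4 -1. ] M [ 0.04  0.04 -0.02] w 48.0 86.5
shift cm [ 0.01  0.03 -0.06] turn [-0. -0.  0.]
```

View pics/ov.png

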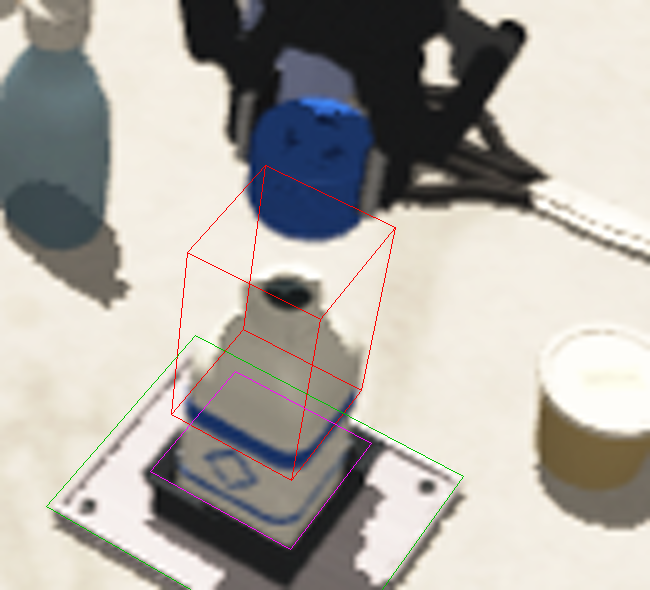

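The cap, at crop (312,170), is held above the open mouth at (288,292), and the bottle is seated in the cup. The tub and the spray bottle are untouched. Handing in.

```bash
python3 -c "
from cell import ticket;print(ticket.sign_off())"
```

```text
the job is handed in; nothing more can be done
None
```

The blue bottle stands open in the cup and the gripper holds its cap level about 6 cm above the mouth; the job was handed in at about 10.5 s of the 42 s allowed, and the sign-off returned no verdict.

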